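# Find the full bolt tin by feel and hold it up

### The job

The three identical blue-lidded tins on the black mat hold different amounts of bolts, and only their weight tells which is which: heft them. Stand the lightest in the red refill tray and leave the middling one standing on the mat; then hold the heaviest up, level and still, its underside at least 15 cm above the counter, and finish while still holding it. Keep the tins upright throughout and do not disturb the other things lying about.

Things in the scene. Friction and masses are not known exactly. Their poses are not given: they have to be found in the camera images.
- tin_a_mid (a point): one of three closed upright aluminium tins with blue lids, identical to look at: round, 56 diameter (57 at the lid's edge), 90 high; this point is its centre, 45 above its underside; its z axis is the tin's axis. The three tins weigh about 0.15 to 0.2, 0.35 to 0.5 and 0.7 to 0.9 kg, in any order; their contents may shift by a few mm. Steel-hard: a firm grip of 30 N does no harm.
- tin_b_mid (a point): one of three closed upright aluminium tins with blue lids, identical to look at: round, 56 diameter (57 at the lid's edge), 90 high; this point is its centre, 45 above its underside; its z axis is the tin's axis. The three tins weigh about 0.15 to 0.2, 0.35 to 0.5 and 0.7 to 0.9 kg, in any order; their contents may shift by a few mm. Steel-hard: a firm grip of 30 N does no harm.
- tin_c_mid (a point): one of three closed upright aluminium tins with blue lids, identical to look at: round, 56 diameter (57 at the lid's edge), 90 high; this point is its centre, 45 above its underside; its z axis is the tin's axis. The three tins weigh about 0.15 to 0.2, 0.35 to 0.5 and 0.7 to 0.9 kg, in any order; their contents may shift by a few mm. Steel-hard: a firm grip of 30 N does no harm.
- mat: black rubber mat fixed on the counter, 200 (its x) by 400 (its y), 4 thick; origin at the centre of its underside. The tins stand in a row along its y axis, 100 mm or more between their centres along y, on its 4 mm high top
- tray_in (a point): centre of the inner floor of the red open refill tray, fixed on the counter: 150 x 150 outside, walls 5 thick and 30 high, inner floor 5 above the counter; axes along its sides
- nut: brass-coloured hex nut lying on the mat (a bystander, sizes in mm, origin at the centre of its underside; leave it alone)
- bolt: short fat steel bolt standing on its hex head on the mat, 47 tall (a bystander, sizes in mm, origin at the centre of its underside; leave it alone)
- tape: paper-coloured roll of tape lying flat near the robot, 70 across, 45 high (a bystander, sizes in mm, origin at the centre of its underside; leave it alone)
- wrench: steel wrench lying near the robot (a bystander, sizes in mm, origin at the centre of its underside; leave it alone)
- carton: small cardboard carton, 90 x 130 x 60 high, beyond the tray (a bystander, sizes in mm, origin at the centre of its underside; leave it alone)
- measure: yellow and black tape measure, 60 high, beyond the mat (a bystander, sizes in mm, origin at the centre of its underside; leave it alone)
Things that resemble listed ones, but are neither listed nor needed, are in the scene too. Leave any orange or purple look-alike of the part that bears tin_b_mid alone.

How it is judged:
By the outcome, as a careful person would: the job done as asked, in the order asked, and still so for the second after the job is handed in, while the arm keeps its last pose, push and grip.
It also fails if it takes over 72 s, if anything falls off the work surface, if the arm or the gripper's body presses on something with over 40 N, if the wrist force passes 120 N, or if a joint passes its speed limit or range.

### The arm

A 7-joint arm with a two-finger parallel gripper is mounted at the origin on the work surface. World frame = base frame: x ahead of the robot, y to its left, z up, the work surface at z = 0. Lengths are in m, angles in rad, forces in N, time in s.
With the tool pointing down it reaches from about 0.4 to 0.875 m from the base axis. Payload 4.4 kg.
Tool frame: the origin (TCP) lies midway between the tips of the shut fingers; the grasp point (between the pads) lies 19 mm behind it (arm.grasp_offset is the z of the grasp point in the tool frame, in m); z points along the fingers, y is the line along which they close (so a half turn about z gives the same grasp; the last joint's range is limited). The gripper opens to 85 mm and grips with 20 to 120 N. Pads are 22 mm wide; open, the fingers measure 114 mm over their backs; the gripper's body (76 mm by 85 mm) begins 54 mm behind the grasp point. The pads swing forward as they close: fully open they stand 13 mm farther back than shut.
Start: joints at [-1.193, 0.628, 0.038, 1.517, -0.027, 0.996, -0.02], TCP at [0.279, 0.587, 0.209] pointing down, gripper open.
Joint ranges: [-3.06, 3.06], [-0.37, 2.12], [-1.25, 1.32], [0.18, 2.47], [-1.1, 4.24], [0.23, 1.98], [-2.94, 2.94]. Speed limits (rad/s): [2.57, 2.57, 3.14, 3.14, 3.14, 3.14, 3.14].

### API

Orientations are given as a unit quaternion [x, y, z, w].
In Python, from bench import sense, cams, arm, models gives the robot as it stands. The module is installed in compiled form; this text tells all that it offers.
- The arm moves only by the tool jog_arm, never from a script. Its arguments are lists of equal length, an entry for each row: "gripper": the opening, from 0 (shut) to 1 (fully open); "delta_pos": the shift along the tool's x, y, z in mm, a list of three; "angular": the turn, a rotation vector about the tool's x, y, z in degrees, a list of three. In form: {"gripper": [gripper, ...], "delta_pos": [[x, y, z], ...], "angular": [[ax, ay, az], ...]}. A call has 1 to 10 rows; each row is the pose to reach, as a shift and turn from the pose commanded when the call began, along the tool's axes at that moment; what a row does not reach only later rows make up. A row lasts 1/12 s, in which the tool goes at most 41.7 mm and 7.16 degrees, less where a joint would pass 70% of its speed; a pose out of reach is approached as far as the arm can. A call with a gripper value outside its range is refused whole. The fingers move at their own pace and stop on an object; "force" is the grip in N (left out, the last holds). Time passes only in rows, so rows that repeat a pose let the fingers close. It gives the time, the measured TCP pose, the force, the opening and the grip force at its end, in the units of the state.
- sense(): the state, without advancing time (a new reading comes with each control period).
- cams.snapshot(name): name is "side" or "top"; returns the picture (384x512x3 uint8, red, green, blue); there is no depth.
- cams.get_calibration(name): a dict with "mtx" (3x3 intrinsics, pixels), "distortion" ([k1, k2, p1, p2, k3] as OpenCV has them; the pictures are not rectified), "xyz" and "attitude" of the camera in the world. Camera axes: x right, y down, z forward; pixel columns grow to the right and rows downward; lengths in m; the calibration is good to about 2 mm. A picture is of the moment at which its call begins. get_calibration takes no time and is no camera call.
- arm.sign_off(): hands the job in; it is judged then, once.
Trained networks look in the newest picture that a camera, given by its name, has taken for a name from the list of things; names that differ only in an ending like _2 or _b are one class to them, and where a whole thing is asked for, a point or a joint stands for the part that bears it (a point fixed in the world has none). Each returns a list of dicts, best first, with "score" (0 to 1); they miss things now and then, are a little off and sometimes report something else, mostly with a low value. They report only what shows in the picture. A call takes as long as a camera call. They do not tell look-alikes from the thing itself.
- models.spot_in(camera, label): "rect" ([centre column, centre row, width, height] in pixels, round what is visible of it).
- models.trace(camera, label): "pixels" (384x512 bool, what is visible of it) and "rect" ([centre column, centre row, width, height] in pixels, round what is visible of it).
- models.mark_of(camera, label): "uv" ([column, row] in pixels: a listed point, or the origin of a listed thing).
The state is a dict: "time": time; "joint_pos": joint angles; "qvel": joint speeds; "joint_efforts": joint torques, N m; "eef_pos": TCP position; "ee_rot": TCP orientation; "force": force on the tool from outside, world axes, zero at the start; "torque": the same for the moment, N m; "grip_width": finger opening in m; "gripper_force": force on a finger pad.
Only numpy, scipy, OpenCV 4.12 (cv2) and the standard library are available. Lean on these libraries where they do the work, as an engineer would, in place of code of your own. Each camera call takes 0.05 s, during which the arm holds its last target. There are 200 camera calls.

## Working session

There is one attempt and no reset: what is moved stays moved. The work goes in short steps, Python scripts to look and compute and a tool call to move; the robot and the scene stay as the last step left them, time stands still between calls to the robot, and variables do not carry over. Pictures are saved under pics/ and viewed, at most 10 in all, crops included, and the job is handed in when it is done.

Besides the shell and the picture viewer there is one more tool, called after ">>>" in YAML: its name, and indented under it one key for each argument. jog_arm: Moves the arm, as the interface text tells. Its arguments: {"type":"object","properties":{"gripper":{"type":"array","items":{"type":"number"}},"delta_pos":{"type":"array","items":{"type":"array","items":{"type":"number"}}},"angular":{"type":"array","items":{"type":"array","items":{"type":"number"}}},"force":{"type":"number"}},"required":["gripper","delta_pos","angular"]}

```bash
mkdir -p pics; cat > h.py <<'E'
import numpy as np, cv2
from scipy.spatial.transform import Rotation as R
from bench import sense, cams, arm, models
def ray(cam,uv):
    c=cams.get_calibration(cam)
    p=cv2.undistortPoints(np.array([[uv]],float),np.array(c["mtx"]),np.array(c["distortion"]))[0,0]
    a=np.array(c["attitude"]); Rm=R.from_quat(a).as_matrix() if a.size==4 else (a if a.size==9 else R.from_rotvec(a).as_matrix())
    return np.array(c["xyz"]),Rm@np.array([p[0],p[1],1.])
def at_z(cam,uv,z):
    o,d=ray(cam,uv); return o+d*(z-o[2])/d[2]
E
python3 - <<'E'
from h import *
np.set_printoptions(precision=4,suppress=True)
ims=[]
for c in("side","top"):
    im=cams.snapshot(c); ims.append(im); k=cams.get_calibration(c);print(c,k["xyz"],k["attitude"])
    cv2.imwrite(f"pics/{c}0.png",im[:,:,::-1])
    for l,z in(("tin_a_mid",.049),("tray_in",.005),("mat",0.),("nut",.004),("bolt",.004),("tape",0.),("wrench",0.),("carton",0.),("measure",0.)):
        for m in models.mark_of(c,l): 
            if m["score"]>.2: print(c,l,round(m["score"],2),np.array(m["uv"]),at_z(c,m["uv"],z)[:2])
s=sense()
for k in s: print(k,np.array(s[k]))
print(arm.grasp_offset)
E
```

```text
side [0.4412 0.6832 0.6827] [-0.0666  0.9047 -0.42    0.0286]
side tray_in 0.69 [270.5 141. ] [ 0.5354 -0.3084]
side mat 0.55 [250.3 253.3] [0.5302 0.1051]
side nut 0.56 [283.7 275.8] [0.4553 0.1562]
side nut 0.24 [238.6 284.4] [0.5404 0.1899]
side tape 0.61 [334.8 165.9] [ 0.3542 -0.2256]
side wrench 0.96 [349.1 326.6] [0.3286 0.2487]
side carton 0.74 [191.8 152. ] [ 0.7445 -0.2299]
side measure 0.71 [149.4 247.3] [0.7454 0.1208]
top [ 0.3776 -0.0195  1.1271] [ 0.7127 -0.6961  0.0568 -0.0654]
top tin_a_mid 0.73 [269.7 205.8] [ 0.5478 -0.0282]
top tin_a_mid 0.65 [377.9 220. ] [ 0.5186 -0.2941]
top tray_in 0.97 [378.8 220.6] [ 0.5229 -0.3076]
top mat 0.91 [222.7 215.2] [0.5283 0.0915]
top mat 0.29 [169.  208.3] [0.543  0.2311]
top nut 0.58 [197.7 242.3] [0.457  0.1519]
top bolt 0.58 [249.4 186.5] [0.6042 0.0249]
top bolt 0.58 [221. 216.] [0.5256 0.0954]
top bolt 0.36 [220.3 220. ] [0.5153 0.0967]
top tape 0.77 [343.6 288.4] [ 0.3509 -0.2175]
top wrench 0.7 [155.1 289.5] [0.3363 0.2543]
top carton 0.56 [218.  130.9] [0.7539 0.1129]
top carton 0.36 [165.6 208. ] [0.5436 0.24  ]
top measure 0.67 [220.1 129.4] [0.7582 0.1075]
time 1.0
joint_pos [-1.1929  0.6284  0.0385  1.5174 -0.027   0.9963 -0.02  ]
qvel [ 0.0015  0.0001 -0.0006 -0.0002  0.0001  0.0007 -0.0011]
joint_efforts [ -0.0004 -56.3277   1.2256 -19.3789   0.0109   0.0017   0.    ]
eef_pos [0.2791 0.587  0.2089]
ee_rot [ 0.2201  0.9755 -0.      0.    ]
force [-0.1736 -0.0035 -0.3472]
torque [-0.0565  0.0304 -0.0259]
gripper_force 0.0
grip_width 0.08573351133634212
-0.0187
```

View pics/top0.png

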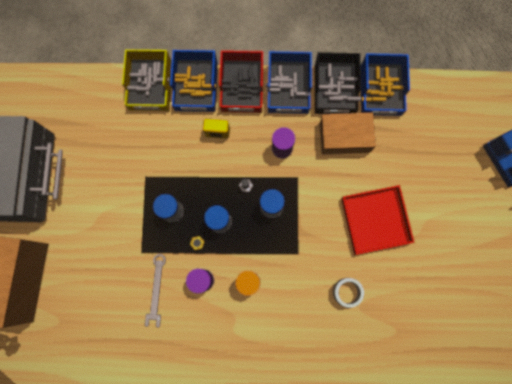

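View pics/side0.png

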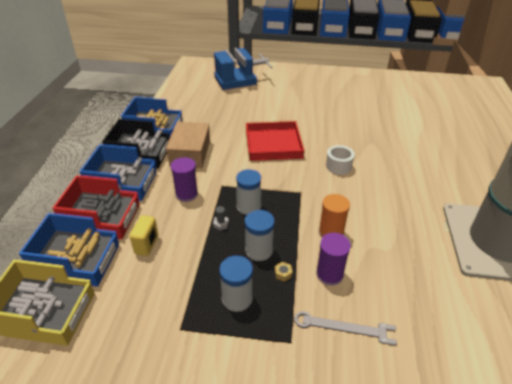

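The tins' lids are in top at about (166,206), (216,218) and (272,203). The tray is at (378,221), the bolt at (246,186) and the nut at (197,242). I'll refine the lid positions by fitting a lid cylinder in both views.

```bash
cat >> h.py <<'E'
from scipy.optimize import least_squares
def proj(cam,P):
    c=cams.get_calibration(cam); a=np.array(c["attitude"]); Rm=R.from_quat(a).as_matrix()
    Q=(np.asarray(P)-np.array(c["xyz"]))@Rm
    return cv2.projectPoints(Q,np.zeros(3),np.zeros(3),np.array(c["mtx"]),np.array(c["distortion"]))[0][:,0]
def blobs(im,amin=150):
    h=cv2.cvtColor(im,cv2.COLOR_RGB2HSV); m=cv2.inRange(h,(100,120,50),(118,255,255))
    n,l,s,c=cv2.connectedComponentsWithStats(m); return [(s[i],c[i]) for i in range(1,n) if s[i][4]>amin]
t=np.linspace(0,2*np.pi,72)
def lidrect(cam,x,y,h,ztop):
    P=np.vstack([np.c_[x+.0285*np.cos(t),y+.0285*np.sin(t),0*t+z] for z in(ztop,ztop-h)])
    p=proj(cam,P); return np.r_[p.min(0),p.max(0)]
E
python3 - <<'E'
from h import *
np.set_printoptions(precision=4,suppress=True)
im={c:cv2.imread(f"pics/{c}0.png")[:,:,::-1].copy() for c in("side","top")}
B={c:blobs(im[c]) for c in im}
g=[(.54,.23),(.52,.10),(.55,-.028)]
for x,y in g:
    obs={}
    for c in B:
        u=proj(c,[[x,y,.085]])[0]; s,_=min(B[c],key=lambda b:np.hypot(*(b[1]-u)))
        obs[c]=np.array([s[0]-.5,s[1]-.5,s[0]+s[2]-.5,s[1]+s[3]-.5]); print(c,u,s)
    f=lambda p:np.r_[tuple(lidrect(c,p[0],p[1],p[2],.094)-obs[c] for c in obs)]
    r=least_squares(f,[x,y,.02]); print("tin",r.x,r.fun)
# tray
m=cv2.inRange(cv2.cvtColor(im["top"],cv2.COLOR_RGB2HSV),(0,150,60),(8,255,255)); m[:150]=0
ys,xs=np.nonzero(m); rr=cv2.minAreaRect(np.c_[xs,ys].astype(np.float32)); print(rr, [at_z("top",p,.03)[:2] for p in cv2.boxPoints(rr)], at_z("top",rr[0],.03))
for uv in ((248,284),(199,281),(247,186),(284,140)): print(uv,at_z("top",uv,.09)[:2],at_z("top",uv,.04)[:2])
E
```

```text
side [233.9805 274.8869] [219 255  34  31 799]
top [161.8477 204.215 ] [153 194  25  25 483]
tin [0.5376 0.2209 0.0129] [ 1.3558  0.6727 -0.1165  0.1278  0.2894 -0.6079  0.2239 -1.1581]
side [255.7526 223.6182] [244 209  30  26 575]
top [215.655  213.7722] [204 205  25  25 514]
tin [0.5138 0.0973 0.012 ] [ 1.1178  1.2784  0.0906  0.1034  0.6771 -0.5637  0.2474 -1.0128]
side [250.4969 181.2844] [238 171  22  18 332]
top [269.7926 202.5345] [259 189  26  25 496]
tin [ 0.554  -0.0309  0.0089] [-1.5051 -1.3308  2.3271  0.1257  0.5544 -0.0423 -1.3368 -0.743 ]
((377.2981872558594, 219.619140625), (60.67708206176758, 60.941078186035156), 77.09259033203125) [array([ 0.5776, -0.2066]), array([ 0.6161, -0.3577]), array([ 0.4672, -0.3872]), array([ 0.4306, -0.2392])] [ 0.522  -0.2974  0.03  ]
(248, 284) [0.358  0.0182] [0.357 0.02 ]
(199, 281) [0.3618 0.1316] [0.361  0.1389]
(247, 186) [0.5879 0.0273] [0.5981 0.0295]
(284, 140) [ 0.7041 -0.0593] [ 0.7198 -0.0612]
```

```bash
cat >> h.py <<'E'
def plan(pos,yaw_y=0.,ref=None):
    """delta in tool frame (mm) and rotvec (deg) from current measured pose to TCP pos, tool y at world angle yaw_y deg, z down"""
    s=sense(); R0=R.from_quat(s["ee_rot"]); a=np.radians(yaw_y)
    y=np.array([np.cos(a),np.sin(a),0]); z=np.array([0,0,-1.]); x=np.cross(y,z)
    Rt=R.from_matrix(np.c_[x,y,z])
    print("eef",s["eef_pos"],"dpos",np.round(R0.inv().apply(np.array(pos)-s["eef_pos"])*1000,1),"rot",np.round((R0.inv()*Rt).as_rotvec(degrees=True),2),"J",np.round(s["joint_pos"],2),"F",np.round(s["force"],2),"w",s["grip_width"],"t",s["time"])
E
python3 - <<'E'
from h import *
print(proj("top",[[.279,.587,.209],[.279,.587,.35],[.14,.3,.4],[.14,.3,.3]]))
for uv in((48,243),(30,322),(55,130)): print(uv,at_z("top",uv,0),at_z("top",uv,.2))
plan([.5376,.2209,.209])
E
```

```text
[[-28.84550145 314.82794291]
 [-79.2800571  321.12237916]
 [ 57.79692048 422.36909214]
 [ 83.08710208 404.6002804 ]]
(48, 243) [0.44506199 0.54079018 0.        ] [0.43309884 0.44136717 0.2       ]
(30, 322) [0.24538022 0.56786018 0.        ] [0.26884913 0.46363381 0.2       ]
(55, 130) [0.74910119 0.55474702 0.        ] [0.68318852 0.45284748 0.2       ]
eef [0.27905014 0.58704158 0.20891   ] dpos [-3.907e+02 -2.197e+02 -1.000e-01] rot [-0.    0.   64.57] J [-1.19  0.63  0.04  1.52 -0.03  1.   -0.02] F [-0.17 -0.   -0.35] w 0.08573351133634212 t 1.0
```

```bash
python3 -c "
import cv2;i=cv2.imread('pics/top0.png')[90:384,0:130];cv2.imwrite('pics/crop1.png',cv2.resize(i,None,fx=2,fy=2,interpolation=3))"
```

```text
(no output)
```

View pics/crop1.png

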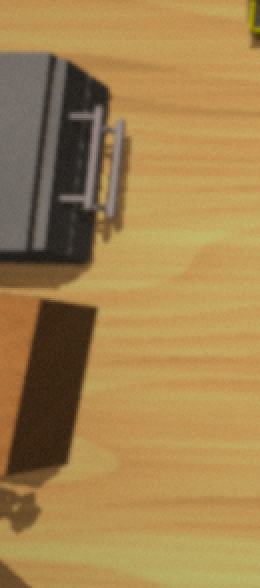

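The left edge of the view shows a brown box about 0.14 high and a toolbox. The path at TCP z of 0.21 or more clears both.

>>> jog_arm:
  gripper: [1,1,1,1,1,1,1,1,1,1]
  delta_pos:
    - [-39,-22,-10]
    - [-78,-44,-20]
    - [-117,-66,-20]
    - [-156,-88,-20]
    - [-195,-110,-20]
    - [-234,-132,-20]
    - [-273,-154,-20]
    - [-312,-176,-20]
    - [-351,-198,-10]
    - [-390.7,-219.7,0]
  angular:
    - [0,0,6.46]
    - [0,0,12.9]
    - [0,0,19.4]
    - [0,0,25.8]
    - [0,0,32.3]
    - [0,0,38.7]
    - [0,0,45.2]
    - [0,0,51.7]
    - [0,0,58.1]
    - [0,0,64.57]

```text
time: 1.83
eef_pos: [0.5188, 0.2476, 0.2162]
ee_rot: [0.709, 0.705, 0.001, 0.0]
force: [-0.8, 0.9, -0.2]
grip_width: 0.0855
gripper_force: 0.0
```

```bash
python3 - <<'E'
from h import *
plan([.5376,.2209,.045])
E
```

```text
eef [0.51881123 0.24763556 0.21624225] dpos [-26.9  18.6 171.2] rot [ 0.11 -0.07 -0.31] J [-0.73  0.53  0.36  1.73 -0.23  0.92 -0.28] F [-0.77  0.91 -0.24] w 0.08547351811439209 t 1.8333
```

>>> jog_arm:
  gripper: [1,1,1,1]
  delta_pos:
    - [0,0,0]
    - [0,0,0]
    - [0,0,0]
    - [0,0,0]
  angular:
    - [0,0,0]
    - [0,0,0]
    - [0,0,0]
    - [0,0,0]

```text
time: 2.17
eef_pos: [0.5166, 0.2508, 0.2155]
ee_rot: [0.706, 0.708, 0.0, -0.001]
force: [-0.7, 0.2, -0.1]
grip_width: 0.0851
gripper_force: 0.0
```

```bash
python3 - <<'E'
from h import *
plan([.5376,.2209,.045])
im=cams.snapshot("side"); cv2.imwrite("pics/side1.png",im[:,:,::-1])
E
```

```text
eef [0.51657882 0.25084633 0.21545457] dpos [-30.2  21.  170.4] rot [-0.03 -0.07  0.17] J [-0.73  0.53  0.36  1.73 -0.23  0.92 -0.28] F [-0.67  0.25 -0.07] w 0.08508174930519243 t 2.1667
```

View pics/side1.png

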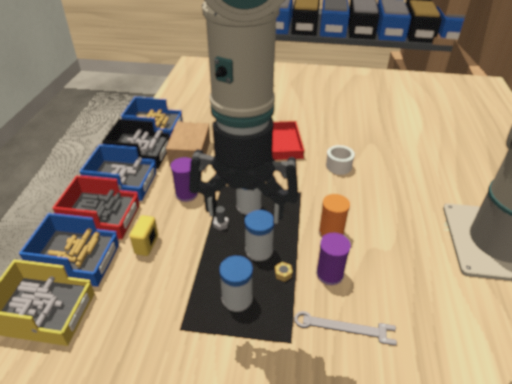

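>>> jog_arm:
  gripper: [1,1,1,1,1,1,1,1,1,1]
  delta_pos:
    - [-15,10.5,10]
    - [-30,21,30]
    - [-30.2,21,60]
    - [-30.2,21,85]
    - [-30.2,21,85]
    - [-30.2,21,85]
    - [-30.2,21,85]
    - [-30.2,21,85]
    - [-30.2,21,85]
    - [-30.2,21,85]
  angular:
    - [0,0,0]
    - [0,0,0]
    - [0,0,0]
    - [0,0,0]
    - [0,0,0]
    - [0,0,0]
    - [0,0,0]
    - [0,0,0]
    - [0,0,0]
    - [0,0,0]

```text
time: 3.05
eef_pos: [0.539, 0.2195, 0.1317]
ee_rot: [0.707, 0.707, 0.001, 0.0]
force: [-0.7, -0.7, -0.1]
grip_width: 0.0857
gripper_force: 0.0
```

```bash
python3 - <<'E'
from h import *
plan([.5376,.2209,.045])
print(proj("side",[sense()["eef_pos"]]),proj("top",[sense()["eef_pos"]]))
a=cams.snapshot("side")[120:320,130:390];b=cams.snapshot("top")[110:310,100:360]
cv2.imwrite("pics/c2.png",cv2.resize(np.vstack([a,b])[:,:,::-1],None,fx=1.5,fy=1.5))
E
```

```text
eef [0.53902538 0.21949039 0.13173519] dpos [ 1.3 -1.6 86.7] rot [ 0.12 -0.07  0.03] J [-0.63  0.65  0.31  1.8  -0.28  0.74 -0.17] F [-0.72 -0.74 -0.1 ] w 0.08567020014577127 t 3.05
[[234.93090929 252.81641361]] [[161.72430323 201.48708572]]
```

View pics/c2.png

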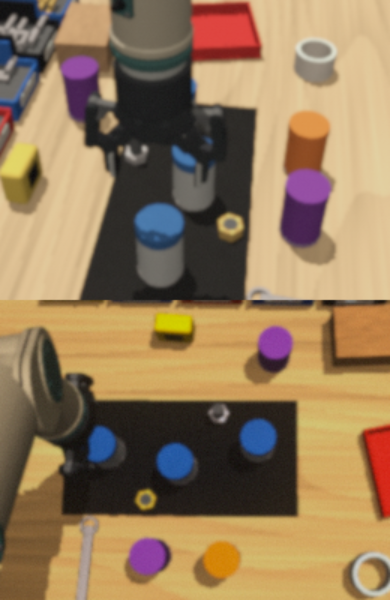

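>>> jog_arm:
  gripper: [1,1,1,1,1,0,0,0,0,0]
  delta_pos:
    - [0,0,25]
    - [0,-1,50]
    - [0,-1,75]
    - [0,-1,86]
    - [0,-1,86]
    - [0,-1,86]
    - [0,-1,86]
    - [0,-1,86]
    - [0,-1,86]
    - [0,-1,86]
  angular:
    - [0,0,0]
    - [0,0,0]
    - [0,0,0]
    - [0,0,0]
    - [0,0,0]
    - [0,0,0]
    - [0,0,0]
    - [0,0,0]
    - [0,0,0]
    - [0,0,0]
  force: 30

```text
time: 3.98
eef_pos: [0.5384, 0.2193, 0.0461]
ee_rot: [0.707, 0.707, 0.001, 0.0]
force: [-1.6, -0.5, 7.0]
grip_width: 0.0553
gripper_force: 32.1
```

>>> jog_arm:
  gripper: [0,0,0,0,0,0]
  delta_pos:
    - [0,0,0]
    - [0,0,0]
    - [0,0,0]
    - [0,0,0]
    - [0,0,0]
    - [0,0,0]
  angular:
    - [0,0,0]
    - [0,0,0]
    - [0,0,0]
    - [0,0,0]
    - [0,0,0]
    - [0,0,0]

```text
time: 4.48
eef_pos: [0.5385, 0.2193, 0.0462]
ee_rot: [0.707, 0.707, 0.001, 0.0]
force: [-1.3, 0.7, 6.9]
grip_width: 0.0552
gripper_force: 32.1
```

>>> jog_arm:
  gripper: [0,0,0,0,0,0,0,0,0,0]
  delta_pos:
    - [0,0,-5]
    - [0,0,-12]
    - [0,0,-20]
    - [0,0,-25]
    - [0,0,-25]
    - [0,0,-25]
    - [0,0,-25]
    - [0,0,-25]
    - [0,0,-25]
    - [0,0,-25]
  angular:
    - [0,0,0]
    - [0,0,0]
    - [0,0,0]
    - [0,0,0]
    - [0,0,0]
    - [0,0,0]
    - [0,0,0]
    - [0,0,0]
    - [0,0,0]
    - [0,0,0]

```text
time: 5.32
eef_pos: [0.5372, 0.2188, 0.0691]
ee_rot: [0.707, 0.707, -0.0, -0.0]
force: [0.7, -1.2, -1.8]
grip_width: 0.0554
gripper_force: 32.5
```

>>> jog_arm:
  gripper: [0,0,0,0]
  delta_pos:
    - [0,0,0]
    - [0,0,0]
    - [0,0,0]
    - [0,0,0]
  angular:
    - [0,0,0]
    - [0,0,0]
    - [0,0,0]
    - [0,0,0]

```text
time: 5.65
eef_pos: [0.5374, 0.2189, 0.0694]
ee_rot: [0.707, 0.707, -0.0, -0.0]
force: [0.0, -0.1, -2.2]
grip_width: 0.0554
gripper_force: 32.5
```

Tin A weighs about 0.2 kg, so it is the lightest. I'll take it to the tray.

>>> jog_arm:
  gripper: [0,0,0,0,0,0,0,0,0,0]
  delta_pos:
    - [0,0,-15]
    - [0,0,-40]
    - [0,0,-65]
    - [0,0,-90]
    - [0,0,-110]
    - [-10,0,-120]
    - [-30,-1,-120]
    - [-55,-2,-120]
    - [-80,-3,-120]
    - [-105,-4,-120]
  angular:
    - [0,0,0]
    - [0,0,0]
    - [0,0,0]
    - [0,0,0]
    - [0,0,0]
    - [0,0,0]
    - [0,0,0]
    - [0,0,0]
    - [0,0,0]
    - [0,0,0]

```text
time: 6.48
eef_pos: [0.5325, 0.1119, 0.1889]
ee_rot: [0.707, 0.707, -0.001, -0.0]
force: [0.7, 0.2, -2.4]
grip_width: 0.0556
gripper_force: 32.7
```

>>> jog_arm:
  gripper: [0,0,0,0,0,0,0,0,0,0]
  delta_pos:
    - [-25,-1,0]
    - [-50,-2,0]
    - [-75,-3,0]
    - [-100,-4,0]
    - [-125,-5,0]
    - [-150,-6,0]
    - [-175,-7,0]
    - [-200,-8,0]
    - [-225,-9,0]
    - [-250,-10,0]
  angular:
    - [0,0,0]
    - [0,0,0]
    - [0,0,0]
    - [0,0,0]
    - [0,0,0]
    - [0,0,0]
    - [0,0,0]
    - [0,0,0]
    - [0,0,0]
    - [0,0,0]

```text
time: 7.32
eef_pos: [0.5221, -0.138, 0.1889]
ee_rot: [0.707, 0.707, -0.0, -0.0]
force: [1.2, -0.7, -1.8]
grip_width: 0.0555
gripper_force: 32.7
```

>>> jog_arm:
  gripper: [0,0,0,0,0,0,0,0,0,0]
  delta_pos:
    - [-25,0,0]
    - [-50,0,0]
    - [-75,0,0]
    - [-100,0,0]
    - [-125,0,0]
    - [-145,0,0]
    - [-160,0,0]
    - [-162,0,0]
    - [-162,0,0]
    - [-162,0,0]
  angular:
    - [0,0,0]
    - [0,0,0]
    - [0,0,0]
    - [0,0,0]
    - [0,0,0]
    - [0,0,0]
    - [0,0,0]
    - [0,0,0]
    - [0,0,0]
    - [0,0,0]

```text
time: 8.15
eef_pos: [0.5229, -0.2968, 0.1888]
ee_rot: [0.707, 0.707, 0.0, -0.001]
force: [0.2, 0.8, -1.9]
grip_width: 0.055
gripper_force: 32.7
```

```bash
python3 - <<'E'
from h import *
plan([.523,-.298,.047])
cv2.imwrite("pics/top3.png",cams.snapshot("top")[:,:,::-1]); cv2.imwrite("pics/side3.png",cams.snapshot("side")[:,:,::-1])
a=cv2.imread("pics/top3.png")[100:310,140:460];b=cv2.imread("pics/side3.png")[30:240,150:470]
cv2.imwrite("pics/c3.png",np.vstack([a,b]))
E
```

```text
eef [ 0.52290822 -0.29676716  0.18883899] dpos [ -1.5   0.2 141.8] rot [-0.06 -0.1   0.03] J [ 0.27  0.6   0.33  1.69 -0.24  0.9   0.69] F [ 0.2   0.77 -1.92] w 0.055044034958823984 t 8.15
```

View pics/c3.png

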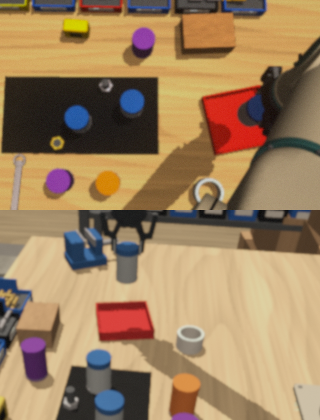

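>>> jog_arm:
  gripper: [0,0,0,0,0,0,0,0,0,0]
  delta_pos:
    - [0,0,12]
    - [0,0,37]
    - [0,0,62]
    - [0,0,87]
    - [0,0,107]
    - [0,0,122]
    - [0,0,132]
    - [0,0,136]
    - [0,0,137]
    - [0,0,137]
  angular:
    - [0,0,0]
    - [0,0,0]
    - [0,0,0]
    - [0,0,0]
    - [0,0,0]
    - [0,0,0]
    - [0,0,0]
    - [0,0,0]
    - [0,0,0]
    - [0,0,0]

```text
time: 9.08
eef_pos: [0.5239, -0.298, 0.0529]
ee_rot: [0.707, 0.707, 0.0, 0.0]
force: [0.4, -0.2, -1.9]
grip_width: 0.0549
gripper_force: 32.7
```

>>> jog_arm:
  gripper: [0,0,0,0,0,0,0]
  delta_pos:
    - [0,0,1]
    - [0,0,2]
    - [0,0,3]
    - [0,0,4]
    - [0,0,4.5]
    - [0,0,4.5]
    - [0,0,4.5]
  angular:
    - [0,0,0]
    - [0,0,0]
    - [0,0,0]
    - [0,0,0]
    - [0,0,0]
    - [0,0,0]
    - [0,0,0]

```text
time: 9.67
eef_pos: [0.5234, -0.2981, 0.0479]
ee_rot: [0.707, 0.707, 0.0, -0.0]
force: [0.1, -0.1, -2.2]
grip_width: 0.0554
gripper_force: 32.7
```

>>> jog_arm:
  gripper: [0,0,0,0]
  delta_pos:
    - [0,0,0.7]
    - [0,0,1.4]
    - [0,0,1.4]
    - [0,0,1.4]
  angular:
    - [0,0,0]
    - [0,0,0]
    - [0,0,0]
    - [0,0,0]

```text
time: 10.0
eef_pos: [0.5234, -0.2983, 0.0472]
ee_rot: [0.707, 0.707, 0.0, 0.0]
force: [-1.9, 0.7, 6.2]
grip_width: 0.0555
gripper_force: 33.3
```

>>> jog_arm:
  gripper: [0.75,0.8,1,1,1,1,1,1,1,1]
  delta_pos:
    - [0,0,0]
    - [0,0,0]
    - [0,0,0]
    - [0,0,0]
    - [0,0,-10]
    - [0,0,-35]
    - [0,0,-60]
    - [0,0,-85]
    - [0,0,-110]
    - [0,0,-125]
  angular:
    - [0,0,0]
    - [0,0,0]
    - [0,0,0]
    - [0,0,0]
    - [0,0,0]
    - [0,0,0]
    - [0,0,0]
    - [0,0,0]
    - [0,0,0]
    - [0,0,0]

```text
time: 10.83
eef_pos: [0.5244, -0.299, 0.175]
ee_rot: [0.707, 0.707, 0.001, 0.002]
force: [-0.1, -0.5, 0.2]
grip_width: 0.0853
gripper_force: 0.0
```

>>> jog_arm:
  gripper: [1,1,1,1,1,1,1,1,1,1]
  delta_pos:
    - [25,3,0]
    - [50,6,0]
    - [80,9,0]
    - [110,12,0]
    - [140,15,0]
    - [170,18,0]
    - [200,21,0]
    - [230,24,0]
    - [255,28,10]
    - [267,30,20]
  angular:
    - [0,0,0]
    - [0,0,0]
    - [0,0,0]
    - [0,0,0]
    - [0,0,0]
    - [0,0,0]
    - [0,0,0]
    - [0,0,0]
    - [0,0,0]
    - [0,0,0]

```text
time: 11.67
eef_pos: [0.5544, -0.0265, 0.1522]
ee_rot: [0.705, 0.709, 0.002, -0.0]
force: [0.6, 0.3, 0.6]
grip_width: 0.0851
gripper_force: 0.0
```

>>> jog_arm:
  gripper: [1,1,1]
  delta_pos:
    - [0,0,0]
    - [0,0,0]
    - [0,0,0]
  angular:
    - [0,0,0]
    - [0,0,0]
    - [0,0,0]

```text
time: 11.92
eef_pos: [0.5532, -0.0337, 0.1518]
ee_rot: [0.708, 0.706, -0.001, 0.001]
force: [0.3, -0.7, -0.1]
grip_width: 0.0856
gripper_force: 0.0
```

```bash
python3 - <<'E'
from h import *
plan([.554,-.031,.045])
im=cams.snapshot("top");cv2.imwrite("pics/top4.png",im[:,:,::-1]); cv2.imwrite("pics/side4.png",cams.snapshot("side")[:,:,::-1])
print([tuple(b[0]) for b in blobs(im)])
cv2.imwrite("pics/c4.png",np.vstack([cv2.imread("pics/top4.png")[100:310,140:460],cv2.imread("pics/side4.png")[80:290,150:470]]))
E
```

```text
eef [ 0.55321051 -0.03373198  0.151845  ] dpos [  2.9   0.8 106.8] rot [ 0.    0.1  -0.16] J [-0.21  0.59  0.34  1.85 -0.27  0.75  0.27] F [ 0.29 -0.74 -0.13] w 0.0855684853866191 t 11.9167
[(np.int32(170), np.int32(50), np.int32(46), np.int32(59), np.int32(552)), (np.int32(268), np.int32(51), np.int32(43), np.int32(37), np.int32(247)), (np.int32(365), np.int32(54), np.int32(44), np.int32(36), np.int32(320)), (np.int32(497), np.int32(153), np.int32(15), np.int32(31), np.int32(235)), (np.int32(371), np.int32(207), np.int32(24), np.int32(22), np.int32(401))]
```

View pics/c4.png

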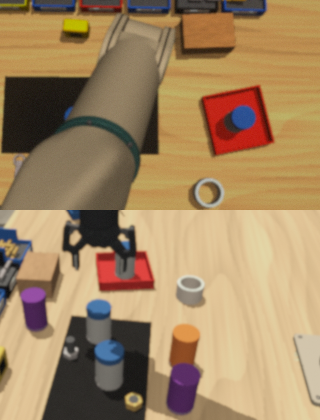

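>>> jog_arm:
  gripper: [1,1,1,1,1,1,1,0,0,0]
  delta_pos:
    - [2,1,15]
    - [3,1,35]
    - [3,1,60]
    - [3,1,85]
    - [3,1,100]
    - [3,1,106]
    - [3,1,106]
    - [3,1,106]
    - [3,1,106]
    - [3,1,106]
  angular:
    - [0,0,0]
    - [0,0,0]
    - [0,0,0]
    - [0,0,0]
    - [0,0,0]
    - [0,0,0]
    - [0,0,0]
    - [0,0,0]
    - [0,0,0]
    - [0,0,0]
  force: 30

```text
time: 12.85
eef_pos: [0.5553, -0.0285, 0.047]
ee_rot: [0.707, 0.707, 0.001, 0.001]
force: [0.0, -0.5, 5.1]
grip_width: 0.0554
gripper_force: 30.7
```

>>> jog_arm:
  gripper: [0,0,0,0,0,0]
  delta_pos:
    - [0,0,0]
    - [0,0,0]
    - [0,0,0]
    - [0,0,0]
    - [0,0,0]
    - [0,0,0]
  angular:
    - [0,0,0]
    - [0,0,0]
    - [0,0,0]
    - [0,0,0]
    - [0,0,0]
    - [0,0,0]

```text
time: 13.35
eef_pos: [0.5553, -0.0285, 0.047]
ee_rot: [0.707, 0.707, 0.001, 0.001]
force: [-2.7, -1.4, 6.7]
grip_width: 0.0551
gripper_force: 31.9
```

>>> jog_arm:
  gripper: [0,0,0,0,0,0,0,0,0,0]
  delta_pos:
    - [0,0,-5]
    - [0,0,-12]
    - [0,0,-20]
    - [0,0,-25]
    - [0,0,-25]
    - [0,0,-25]
    - [0,0,-25]
    - [0,0,-25]
    - [0,0,-25]
    - [0,0,-25]
  angular:
    - [0,0,0]
    - [0,0,0]
    - [0,0,0]
    - [0,0,0]
    - [0,0,0]
    - [0,0,0]
    - [0,0,0]
    - [0,0,0]
    - [0,0,0]
    - [0,0,0]

```text
time: 14.18
eef_pos: [0.5541, -0.0281, 0.0702]
ee_rot: [0.707, 0.707, -0.0, -0.0]
force: [-0.4, 0.2, -3.6]
grip_width: 0.0549
gripper_force: 33.2
```

Tin C reads about 3.6 N (0.37 kg), so it is the middling one. I'll put it back where it stood.

>>> jog_arm:
  gripper: [0,0,0,0,0,0,0,0,0,0]
  delta_pos:
    - [0,0,0]
    - [0,0,0]
    - [0,0,5]
    - [0,0,11]
    - [0,0,17]
    - [0,0,20]
    - [0,0,22]
    - [0,0,23]
    - [0,0,23.5]
    - [0,0,23.5]
  angular:
    - [0,0,0]
    - [0,0,0]
    - [0,0,0]
    - [0,0,0]
    - [0,0,0]
    - [0,0,0]
    - [0,0,0]
    - [0,0,0]
    - [0,0,0]
    - [0,0,0]

```text
time: 15.02
eef_pos: [0.5539, -0.0282, 0.0472]
ee_rot: [0.707, 0.707, -0.0, -0.0]
force: [-2.5, -0.2, 0.0]
grip_width: 0.0549
gripper_force: 33.4
```

>>> jog_arm:
  gripper: [0,0,0.75,0.8,1,1,1,1,1,1]
  delta_pos:
    - [0,0,0.6]
    - [0,0,0.6]
    - [0,0,0.6]
    - [0,0,0.6]
    - [0,0,0.6]
    - [0,0,0]
    - [0,0,-20]
    - [0,0,-45]
    - [0,0,-75]
    - [0,0,-105]
  angular:
    - [0,0,0]
    - [0,0,0]
    - [0,0,0]
    - [0,0,0]
    - [0,0,0]
    - [0,0,0]
    - [0,0,0]
    - [0,0,0]
    - [0,0,0]
    - [0,0,0]

```text
time: 15.85
eef_pos: [0.5541, -0.0282, 0.1529]
ee_rot: [0.707, 0.707, -0.0, -0.0]
force: [0.8, 0.6, 0.7]
grip_width: 0.0853
gripper_force: 0.0
```

>>> jog_arm:
  gripper: [1,1,1,1,1,1,1,1]
  delta_pos:
    - [20,-6,-3]
    - [45,-14,-3]
    - [75,-24,-3]
    - [105,-34,-3]
    - [125,-40,0]
    - [125,-40,0]
    - [125,-40,0]
    - [125,-40,0]
  angular:
    - [0,0,0]
    - [0,0,0]
    - [0,0,0]
    - [0,0,0]
    - [0,0,0]
    - [0,0,0]
    - [0,0,0]
    - [0,0,0]

```text
time: 16.52
eef_pos: [0.5149, 0.0961, 0.1522]
ee_rot: [0.707, 0.707, 0.0, 0.001]
force: [0.0, -0.5, -0.5]
grip_width: 0.0852
gripper_force: 0.0
```

```bash
python3 - <<'E'
from h import *
plan([.514,.097,.045])
E
```

```text
eef [0.51491987 0.09609224 0.15222749] dpos [  1.   -1.  107.2] rot [ 0.05  0.04 -0.03] J [-0.48  0.55  0.35  1.94 -0.28  0.7   0.04] F [ 0.03 -0.48 -0.47] w 0.08522673231530416 t 16.5167
```

>>> jog_arm:
  gripper: [1,1,1,1,1,1,1,0,0,0]
  delta_pos:
    - [1,-1,15]
    - [1,-1,35]
    - [1,-1,60]
    - [1,-1,85]
    - [1,-1,100]
    - [1,-1,106]
    - [1,-1,106]
    - [1,-1,106]
    - [1,-1,106]
    - [1,-1,106]
  angular:
    - [0,0,0]
    - [0,0,0]
    - [0,0,0]
    - [0,0,0]
    - [0,0,0]
    - [0,0,0]
    - [0,0,0]
    - [0,0,0]
    - [0,0,0]
    - [0,0,0]
  force: 30

```text
time: 17.35
eef_pos: [0.5139, 0.0978, 0.0473]
ee_rot: [0.707, 0.707, 0.001, 0.0]
force: [-1.1, -0.4, 6.3]
grip_width: 0.0545
gripper_force: 30.4
```

>>> jog_arm:
  gripper: [0,0,0,0,0,0]
  delta_pos:
    - [0,0,0]
    - [0,0,0]
    - [0,0,0]
    - [0,0,0]
    - [0,0,0]
    - [0,0,0]
  angular:
    - [0,0,0]
    - [0,0,0]
    - [0,0,0]
    - [0,0,0]
    - [0,0,0]
    - [0,0,0]

```text
time: 17.85
eef_pos: [0.514, 0.0979, 0.0473]
ee_rot: [0.707, 0.707, 0.001, 0.001]
force: [-1.9, -2.0, 6.3]
grip_width: 0.0546
gripper_force: 31.1
```

>>> jog_arm:
  gripper: [0,0,0,0,0,0,0,0,0,0]
  delta_pos:
    - [0,0,-5]
    - [0,0,-12]
    - [0,0,-20]
    - [0,0,-25]
    - [0,0,-25]
    - [0,0,-25]
    - [0,0,-25]
    - [0,0,-25]
    - [0,0,-25]
    - [0,0,-25]
  angular:
    - [0,0,0]
    - [0,0,0]
    - [0,0,0]
    - [0,0,0]
    - [0,0,0]
    - [0,0,0]
    - [0,0,0]
    - [0,0,0]
    - [0,0,0]
    - [0,0,0]

```text
time: 18.68
eef_pos: [0.5132, 0.0978, 0.0707]
ee_rot: [0.707, 0.707, -0.0, -0.0]
force: [-0.8, -0.1, -6.7]
grip_width: 0.0545
gripper_force: 34.2
```

Tin B reads about 6.7 N (0.7 kg), so it is the heaviest. I'll lift it to an underside height of about 0.19 m.

>>> jog_arm:
  gripper: [0,0,0,0,0,0,0,0,0,0]
  delta_pos:
    - [0,0,-8]
    - [0,0,-25]
    - [0,0,-45]
    - [0,0,-65]
    - [0,0,-85]
    - [0,0,-105]
    - [0,0,-125]
    - [0,0,-145]
    - [0,0,-158]
    - [0,0,-165]
  angular:
    - [0,0,0]
    - [0,0,0]
    - [0,0,0]
    - [0,0,0]
    - [0,0,0]
    - [0,0,0]
    - [0,0,0]
    - [0,0,0]
    - [0,0,0]
    - [0,0,0]

```text
time: 19.52
eef_pos: [0.514, 0.0978, 0.2383]
ee_rot: [0.707, 0.707, 0.001, 0.001]
force: [0.4, -1.2, -7.8]
grip_width: 0.0546
gripper_force: 34.6
```

>>> jog_arm:
  gripper: [0,0,0,0,0,0,0,0,0,0]
  delta_pos:
    - [0,0,0]
    - [0,0,0]
    - [0,0,0]
    - [0,0,0]
    - [0,0,0]
    - [0,0,0]
    - [0,0,0]
    - [0,0,0]
    - [0,0,0]
    - [0,0,0]
  angular:
    - [0,0,0]
    - [0,0,0]
    - [0,0,0]
    - [0,0,0]
    - [0,0,0]
    - [0,0,0]
    - [0,0,0]
    - [0,0,0]
    - [0,0,0]
    - [0,0,0]

```text
time: 20.35
eef_pos: [0.5134, 0.0979, 0.236]
ee_rot: [0.707, 0.707, -0.0, -0.0]
force: [-0.3, -0.1, -7.5]
grip_width: 0.0544
gripper_force: 34.7
```

```bash
python3 - <<'E'
from h import *
plan([.514,.097,.045])
cv2.imwrite("pics/top5.png",cams.snapshot("top")[:,:,::-1]); cv2.imwrite("pics/side5.png",cams.snapshot("side")[:,:,::-1])
cv2.imwrite("pics/c5.png",np.hstack([cv2.imread("pics/top5.png")[100:310,110:460],cv2.imread("pics/side5.png")[80:290,110:460]]))
E
```

```text
eef [0.51338969 0.09787995 0.2360015 ] dpos [ -0.9   0.6 191. ] rot [-0.  0. -0.] J [-0.53  0.44  0.41  1.84 -0.22  0.9  -0.01] F [-0.25 -0.13 -7.51] w 0.054434571525303135 t 20.35
```

View pics/c5.png

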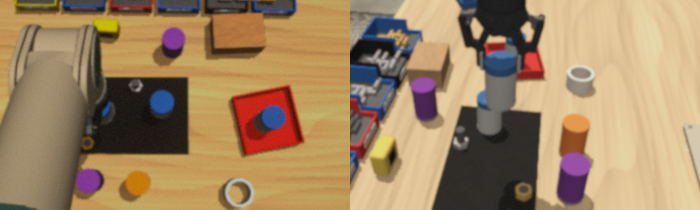

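The picture shows the lightest tin upright in the tray, with its lid at about (382,218) in top. The middling one is upright on the mat, with its lid at about (272,204). The heaviest is held level, and the bystanders have not moved.

```bash
python3 -c "
from bench import arm
print(arm.sign_off())"
```

```text
the job is handed in; nothing more can be done
None
```

Handed in: the lightest tin (about 0.2 kg) stands in the red tray, the middling one (about 0.37 kg) on the mat, and the heaviest (about 0.7 kg) is held level with its underside about 19 cm up.

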